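# Strip the roller press for washing

### The arm

A 6-joint arm with a two-finger parallel gripper is mounted at the origin on a cart in front of the work surface, level with it; the furniture and walls round the work are solid. World frame = base frame: x ahead of the robot, y to its left, z up, the work surface at z = 0. Lengths are in m, angles in rad, forces in N, time in s.
With the tool pointing down it reaches from about 0.425 to 0.95 m from the base axis. Payload 14.7 kg.
Tool frame: the origin (TCP) lies midway between the tips of the shut fingers; the grasp point (between the pads) lies 19 mm behind it; z points along the fingers, y is the direction in which the jaws open and shut (so a half turn about z gives the same grasp; the last joint's range is limited). The gripper opens to 85 mm and grips with 20 to 120 N. Pads are 22 mm wide; open, the fingers measure 114 mm over their backs; the gripper's body (76 mm by 85 mm) begins 54 mm behind the grasp point. The pads swing forward as they close: fully open they stand 13 mm farther back than shut.
Start: joints at [1.197, 0.48, 1.596, -0, 1.065, -0.047], TCP at [0.209, 0.616, 0.231] pointing down, gripper open.
Joint ranges: [-2.75, 2.75], [-0.82, 2.05], [0.23, 2.67], [-1.56, 4.7], [0.09, 2.69], [-2.92, 2.92]. Speed limits (rad/s): [1.89, 1.89, 2.39, 3.01, 3.01, 3.01].

### API

Orientations are given as a rotation vector (axis times angle).
In Python, from cell import r, effector, solve_ik, capture, camera_model gives the robot as it stands. Calls block until the motion is done:
- r.goto(position, orientation): joint-space move of the TCP to a pose.
- r.move_l(position, velocity=0.15, frame=None): straight line of the TCP; frame=None keeps the orientation; velocity is the mean speed in m/s.
- r.move_joints(angles): joint-space move.
- effector.grip(opening): opening from 0.0 (shut) to 1.0 (fully open); the grip force is fixed at half the most; returns when the fingers have stopped.
- r.dwell(seconds).
- solve_ik(position, orientation): joint angles nearest the present ones, or None.
- r.get_state(): the state.
- capture(name): name is "side" or "top" or "wrist"; returns the picture (400x640x3 uint8, blue, green, red); there is no depth.
- camera_model(name): a dict with "intrinsics" (3x3 intrinsics, pixels), "k1" (the pictures are not rectified: a ray, as slopes to the right and down, at radius r is drawn at 1 + k1 r^2 times it, then the intrinsics apply), "position" and "attitude" of the camera in the world. Camera axes: x right, y up, looking along -z (the intrinsics and any distortion apply to the point x, -y, -z); pixel columns grow to the right and rows downward; lengths in m; the calibration is good to about 2 mm. A picture is of the moment at which its call begins: read the wrist's pose just before it. camera_model takes no time and is no camera call; for the wrist camera it gives the pose at the moment of the call.
A pose or a line that the arm cannot do raises r.MotionError and nothing moves.
- r.finish_job(): hands the job in, once; it reports no verdict.
The state is a dict: "time_s": time; "qpos": joint angles; "qd": joint speeds; "tau": joint torques, N m; "tool_pos": TCP position; "orientation": TCP orientation; "contact_force": force on the tool from outside, world axes, zero at the start; "torque": the same for the moment, N m; "finger_gap": opening from 0.0 (shut) to 1.0 (fully open).
Only numpy, scipy, OpenCV 4.12 (cv2) and the standard library are available. Lean on these libraries where they do the work, as an engineer would, in place of code of your own. Each camera call takes 0.05 s, during which the arm holds its last target.

### The job

Strip the small hand roller press for washing. First lift off the keeper bar and stand it right way up, flat on the floor of the shallow parts tray; then set the slim patterned roller in the low rest with the wide slots, and last the fat rubber roller in the tall rest with the narrow slots, each with both axle ends fully down in the slots. Leave the printing block, glue pot and tape roll where they stand.

Things in the scene. Friction and masses are not known exactly. Their poses are not given: they have to be found in the camera images.
- press: Green roller press, fixed. Base 120 x 170 x 12; two cheeks 44 (x) x 12, inner faces at y = +-60, tops at z = 102, each with a slot open at the top, 21 wide down to z = 68, then 14.5 wide down to z = 36. In it: fat roller (axis at z = 42), slim roller on it (axis at z = 85), keeper bar on the cheeks (origin at z = 94). Origin: centre of the underside; y along the rollers, z up.
- keeper: Keeper bar, aluminium, 56 (x) x 156 (y) x 42 high, 0.15 to 0.3 kg. Grip the middle of its beam, 18 wide (x), z = 18 to 42. A cap 56 x 24 under each end has 8 mm lips round the cheek top (1.5 mm play): lift straight up. Thumb screws, 16 dia, stand on top at y = +-66. Origin: centre of its underside (lip edges), z up, y along the bar.
- slim_roller: Slim pattern roller, pale wood with raised dark motifs: body 34 dia x 110 long, steel axle 18 dia, 160 long overall, 0.2 to 0.4 kg. Lies on the fat roller in the press under the keeper bar, axle ends in the slots: lift straight up until its axle is above the cheeks. Origin: middle of its axis; its y is the axis (it may be turned about it, so x and z point anywhere).
- fat_roller: Fat black rubber roller: body 52 dia x 110 long, steel axle 12 dia, 160 long overall, 0.3 to 0.6 kg. Lowest in the press: lift straight up until its axle is above the cheeks. Origin: middle of its axis; its y is the axis (it may be turned about it).
- low_rest: Low plywood rest for the slim roller, fixed: narrow base 64 (x) x 160 x 8, two cheeks 12 thick with inner faces at y = +-60, each with an open slot 20.5 wide between two rounded ears (ears 16 wide, tops at z = 54). Slot bottom at z = 25: a bottomed 18 mm axle has its axis at z = 34. Origin: centre of its underside, y along the roller to be laid in, z up.
- tall_rest: Tall plywood rest for the fat roller, fixed: broad base 100 (x) x 160 x 8, two cheeks 12 thick with inner faces at y = +-60, each with an open slot 14.5 wide between two rounded ears (ears 16 wide, tops at z = 90). Slot bottom at z = 64: a bottomed 12 mm axle has its axis at z = 70. Origin: centre of its underside, y along the roller to be laid in, z up.
- parts_tray: Shallow steel parts tray, fixed, 108 (x) x 192 (y) outside, walls 3 thick and 13 high, floor 3 thick. The keeper bar lies in it lengthwise, along y, either way round. Origin: centre of its underside.
- print_block: Bystander: wooden hand printing block, 48 x 62 x 43, loose. Origin: centre of its underside. Leave it.
- glue_pot: Bystander: white glue pot, 52 dia x 51 high, loose. Origin: centre of its underside. Leave it.
- tape_roll: Bystander: roll of masking tape, 108 dia x 26 high, lying flat, loose. Origin: centre of its underside. Leave it.

How it is judged:
On the way, in this order (a step that is already met when the one before it is completed fails the run):
1. the keeper bar lies right way up in the parts tray (horizontal distance between keeper and parts_tray below 0.03 m and z of keeper in the frame of parts_tray below 0.007 m and angle between keeper's own z axis and vertical below 0.1 rad), for 0.2 s.
2. the slim roller sits in the low rest, both axle ends down (x of slim_roller in the frame of low_rest between -0.004 and 0.004 m and y of slim_roller in the frame of low_rest between -0.009 and 0.009 m and z of slim_roller in the frame of low_rest between 0.0305 and 0.0375 m and angle between the y axis of slim_roller and the y axis of low_rest, either way round below 0.05 rad), for 0.2 s.
3. the fat roller sits in the tall rest, both axle ends down (x of fat_roller in the frame of tall_rest between -0.004 and 0.004 m and y of fat_roller in the frame of tall_rest between -0.009 and 0.009 m and z of fat_roller in the frame of tall_rest between 0.0665 and 0.0735 m and angle between the y axis of fat_roller and the y axis of tall_rest, either way round below 0.05 rad), for 0.2 s.
At the end, for the whole second after the job is handed in: Keeper bar upright on the tray floor, within 30 mm of its centre; slim roller bottomed in the low rest and fat roller in the tall rest (axis within 3.5 mm of its seated height, 4 mm across, 9 mm along, 3 degrees); all released and at rest (all of step 1 and all of step 2 and all of step 3 and linear speed of each of keeper, slim_roller, fat_roller below 0.02 m/s); the robot touches nothing.
It fails at once if a bystander (print block) was pushed more than 20 mm (distance of print_block from where it was at the start of the episode above 0.02 m).
It fails at once if a bystander (glue pot) was pushed more than 20 mm (distance of glue_pot from where it was at the start of the episode above 0.02 m).
It fails at once if a bystander (tape roll) was pushed more than 20 mm (distance of tape_roll from where it was at the start of the episode above 0.02 m).
It also fails if it takes over 96 s, if anything falls off the work surface, if the arm or the gripper's body presses on something with over 40 N, if the wrist force passes 120 N, or if a joint passes its speed limit or range.

## Working session

There is one attempt and no reset: what is moved stays moved. The work goes in short steps, each a Python script; the robot and the scene stay as the last script left them, time stands still between calls to the robot, and variables do not carry over. Pictures are saved under pics/ and viewed, and the job is handed in when it is done.

```bash
ls; mkdir -p pics
python3 - <<'E'
from cell import r, effector, solve_ik, capture, camera_model
import cv2
for n in ("side","top","wrist"):
    m=camera_model(n); print(n,m)
    cv2.imwrite(f"pics/{n}0.png",capture(n))
print(r.get_state())
E
```

```text
pics
side {'intrinsics': array([[376.82685812,   0.        , 323.63754782],
       [  0.        , 376.82685812, 199.1773741 ],
       [  0.        ,   0.        ,   1.        ]]), 'k1': -0.041178745741763174, 'position': array([0.40146866, 0.98678224, 0.54166992]), 'attitude': array([ 0.13231311, -1.59900846, -2.5122207 ])}
top {'intrinsics': array([[375.83975282,   0.        , 316.56222599],
       [  0.        , 375.83975282, 202.40091165],
       [  0.        ,   0.        ,   1.        ]]), 'k1': -0.05736622273506036, 'position': array([0.38866088, 0.05514624, 1.23088162]), 'attitude': array([ 0.12670576, -0.13067651, -1.53664413])}
wrist {'intrinsics': array([[357.82365957,   0.        , 323.04609427],
       [  0.        , 357.82365957, 206.23415479],
       [  0.        ,   0.        ,   1.        ]]), 'k1': -0.04460121455780661, 'position': array([0.14665246, 0.63710061, 0.37455298]), 'attitude': array([-0.22837503, -0.16127388,  1.23761914])}
{'time_s': 0.15, 'qpos': array([ 1.19741107e+00,  4.80677949e-01,  1.59675170e+00, -2.74626494e-06,
        1.06505918e+00, -4.66251746e-02]), 'qd': array([-8.52570023e-04, -3.19839700e-03, -1.09961883e-03, -3.14579768e-05,
       -7.72957836e-04, -1.16551569e-04]), 'tau': array([ 8.44473579e-04, -9.51138639e+01, -4.30461717e+01, -4.03603235e-05,
        8.13000079e-03,  2.89279853e-05]), 'tool_pos': array([0.20851775, 0.61531878, 0.23081777]), 'orientation': array([-5.10960999e-01, -3.09957454e+00,  1.37749063e-03]), 'contact_force': array([-0.14745607, -0.33592449,  0.71913203]), 'torque': array([ 0.04620298, -0.0388781 ,  0.02403758]), 'finger_gap': 0.9985036455617123}
```

View pics/top0.png

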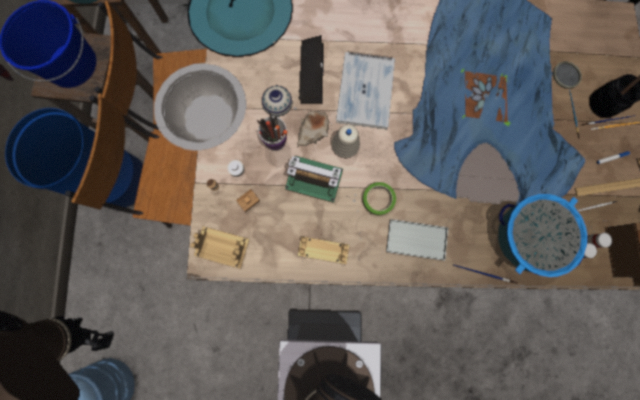

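View pics/side0.png

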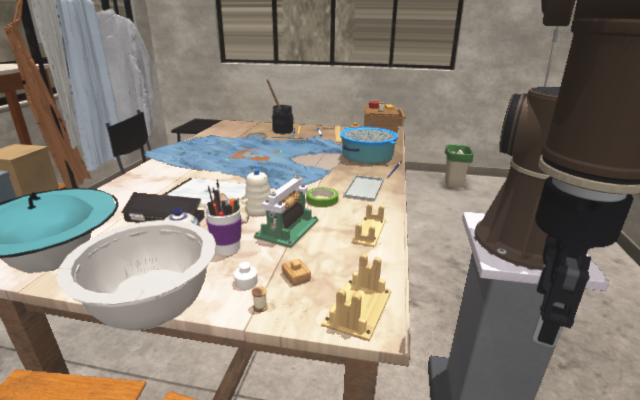

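View pics/wrist0.png

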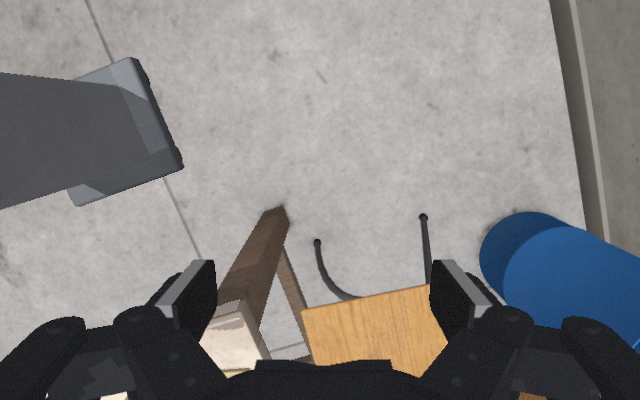

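```bash
cat > h.py <<'E'
from cell import r, effector, solve_ik, capture, camera_model
import numpy as np, cv2
from scipy.spatial.transform import Rotation as R
def cm(n):
    return camera_model(n)
def ray(m,uv):
    K=m["intrinsics"]; d=(np.array(uv,float)-[K[0,2],K[1,2]])/[K[0,0],K[1,1]]
    rd=np.linalg.norm(d); ru=rd
    for _ in range(30): ru=rd/(1+m["k1"]*ru**2)
    s=d*(ru/rd if rd>0 else 1)
    return R.from_rotvec(m["attitude"]).apply([s[0],-s[1],-1])
def toplane(m,uv,z):
    d=ray(m,uv); p=np.array(m["position"]); return p+d*(z-p[2])/d[2]
def proj(m,P):
    P=np.atleast_2d(P); c=R.from_rotvec(m["attitude"]).inv().apply(P-m["position"])
    s=np.c_[c[:,0]/-c[:,2],-c[:,1]/-c[:,2]]; r2=(s**2).sum(1,keepdims=True)
    s=s*(1+m["k1"]*r2); K=m["intrinsics"]; return s*[K[0,0],K[1,1]]+[K[0,2],K[1,2]]
def local(org,yaw,pts):
    return R.from_euler('z',yaw).apply(np.atleast_2d(pts))+org
def down(yaw):  # tool z down, tool y axis (jaws) at world angle yaw (about z)
    y=np.array([np.cos(yaw),np.sin(yaw),0]); z=np.array([0,0,-1.]); x=np.cross(y,z)
    return R.from_matrix(np.c_[x,y,z]).as_rotvec()
E
python3 - <<'E'
from h import *
m=cm("top")
for n,uv,z in [("press",(313,178),.1),("low",(322,250),.03),("tall",(221,247),.05),("tray",(417,240),.0),("tape",(379,198),.026),("blk",(248,200),.04),("pot",(236,168),.05)]:
    print(n,toplane(m,uv,z).round(3))
im=cv2.imread("pics/top0.png")
c=im[130:290,180:480]; cv2.imwrite("pics/topz.png",cv2.resize(c,(800,427),interpolation=cv2.INTER_CUBIC))
print(R.from_rotvec(r.get_state()["orientation"]).as_matrix().round(2))
E
```

```text
press [0.652 0.068 0.1  ]
low [0.435 0.033 0.03 ]
tall [0.434 0.35  0.05 ]
tray [ 0.478 -0.278  0.   ]
tape [ 0.61  -0.148  0.026]
blk [0.587 0.276 0.04 ]
pot [0.69  0.319 0.05 ]
[[-0.95  0.32 -0.  ]
 [ 0.32  0.95 -0.  ]
 [ 0.   -0.   -1.  ]]
```

View pics/topz.png

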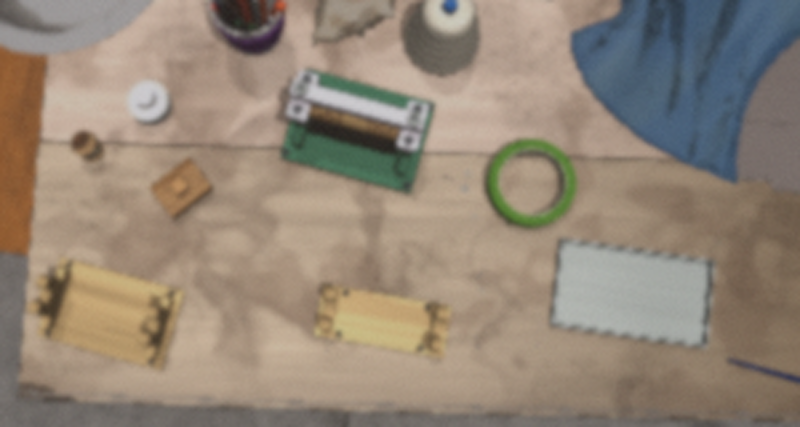

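Run:
```python
from h import *
m=cm("top")
z=lambda x,y:(180+x*.375,130+y*.375)
def two(n,a,b,h):
    A=toplane(m,z(*a),h);B=toplane(m,z(*b),h);d=A-B
    print(n,((A+B)/2).round(3),"len",np.linalg.norm(d).round(3),"yaw",np.arctan2(-d[0],d[1]).round(3))
two("tall",(61,298),(172,329),.008)
two("low",(322,312),(442,327),.008)
two("tray",(557,283),(710,303),.013)
two("press",(294,92),(417,124),.115)
w=cm("wrist"); T=R.from_rotvec(r.get_state()["orientation"])
print(T.inv().apply(w["position"]-r.get_state()["tool_pos"]).round(4)); 
print((T.inv()*R.from_rotvec(w["attitude"])).as_matrix().round(3))
```

```text
tall [0.434 0.352 0.008] len 0.142 yaw -0.234
low [0.437 0.029 0.008] len 0.147 yaw -0.094
tray [ 0.478 -0.277  0.013] len 0.189 yaw -0.102
press [0.672 0.068 0.115] len 0.146 yaw -0.23
[ 0.0656  0.0007 -0.1438]
[[ 0.001  0.966  0.259]
 [ 1.    -0.001  0.001]
 [ 0.001  0.259 -0.966]]
```

Run:
```python
from h import *
O={"tall":(.434,.352,-.234),"low":(.437,.029,-.094),"tray":(.478,-.277,-.102),"press":(.67,.068,-.23)}
for n,(x,y,w) in O.items():
  for k in (0,np.pi):
    for z in (.02,.2,.25):
      q=solve_ik(np.array([x,y,z]),down(w+k)); print(n,round(k,1),z,None if q is None else np.round(q,2))
```

```text
tall 0 0.02 [ 0.63  0.65  1.96 -0.    0.53  0.86]
tall 0 0.2 [ 0.63  0.39  1.84 -0.    0.91  0.86]
tall 0 0.25 [ 0.63  0.33  1.79 -0.    1.02  0.86]
tall 3.1 0.02 [ 0.63  0.65  1.96 -0.    0.53 -2.28]
tall 3.1 0.2 [ 0.63  0.39  1.84 -0.    0.91 -2.28]
tall 3.1 0.25 [ 0.63  0.33  1.79 -0.    1.02 -2.28]
low 0 0.02 [-0.    0.56  2.24 -0.    0.34  0.09]
low 0 0.2 [-0.    0.23  2.1  -0.    0.82  0.09]
low 0 0.25 [-0.    0.16  2.03 -0.    0.95  0.09]
low 3.1 0.02 None
low 3.1 0.2 None
low 3.1 0.25 None
tray 0 0.02 [-0.58  0.65  1.98 -0.    0.52 -0.48]
tray 0 0.2 [-0.58  0.38  1.86 -0.    0.91 -0.48]
tray 0 0.25 [-0.58  0.32  1.8  -0.    1.02 -0.48]
tray 3.1 0.02 [-0.58  0.65  1.98 -0.    0.52  2.66]
tray 3.1 0.2 [-0.58  0.38  1.86 -0.    0.91  2.66]
tray 3.1 0.25 [-0.58  0.32  1.8  -0.    1.02  2.66]
press 0 0.02 [ 0.06  0.76  1.68 -0.    0.7   0.29]
press 0 0.2 [ 0.06  0.54  1.57 -0.    1.03  0.29]
press 0 0.25 [ 0.06  0.5   1.52 -0.    1.13  0.29]
press 3.1 0.02 [ 0.06  0.76  1.68 -0.    0.7  -2.86]
press 3.1 0.2 [ 0.06  0.54  1.57 -0.    1.03 -2.86]
press 3.1 0.25 [ 0.06  0.5   1.52 -0.    1.13 -2.86]
```

Run:
```python
from h import *
import json
O={"tall":(.434,.352,-.234,.22),"press":(.67,.068,-.23,.28),"low":(.437,.029,-.094,.17),"tray":(.478,-.277,-.102,.2)}
import pickle; ms={}
for n,(x,y,w,z) in O.items():
    r.goto(np.array([x,y,z]),down(w)); r.dwell(.2)
    m=cm("wrist"); ms[n]=m; im=capture("wrist"); cv2.imwrite(f"pics/w_{n}.png",im)
    print(n,r.get_state()["time_s"],r.get_state()["tool_pos"].round(4))
pickle.dump(ms,open("ms.pkl","wb"))
```

```text
tall 1.7083 [0.4336 0.3527 0.22  ]
press 3.3583 [0.6697 0.069  0.28  ]
low 4.625 [0.438  0.0291 0.1702]
tray 6.0583 [ 0.4783 -0.276   0.2   ]
```

View pics/w_tall.png

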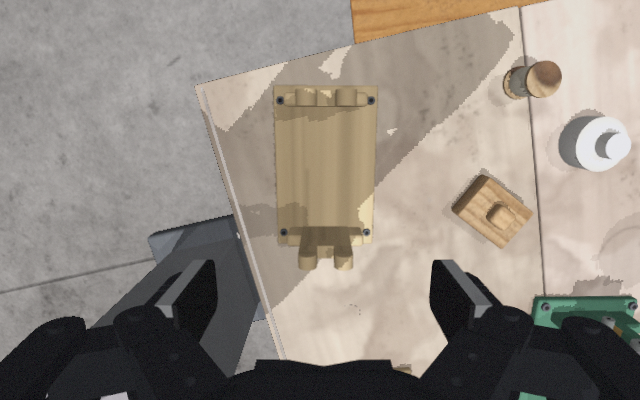

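View pics/w_press.png

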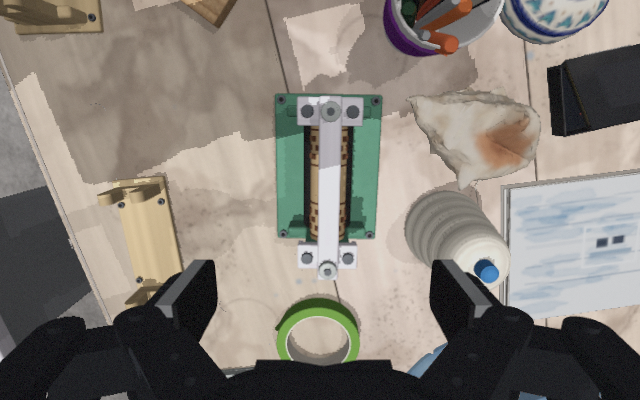

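View pics/w_low.png

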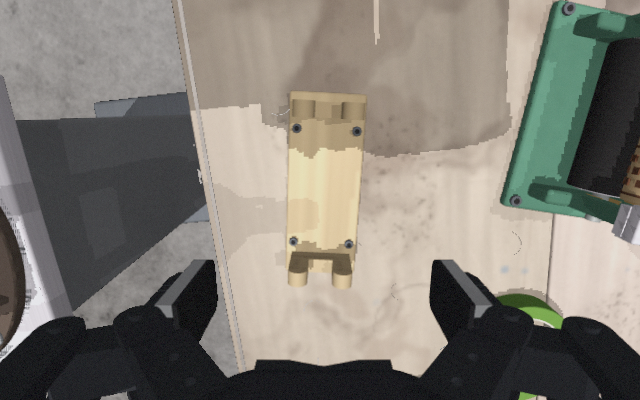

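View pics/w_tray.png

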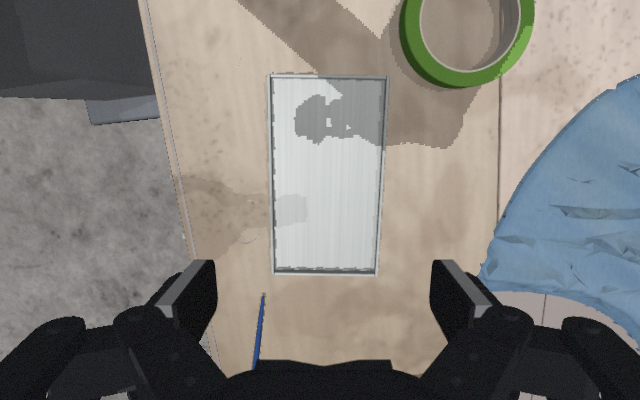

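Run:
```python
import cv2
for n,(x0,y0,x1,y1,f) in {"tall":(255,75,395,280,3),"low":(275,85,380,295,2.85),"press":(265,85,395,290,2.9),"tray":(255,60,400,290,2.6)}.items():
    im=cv2.imread(f"pics/w_{n}.png")[y0:y1,x0:x1]
    im=cv2.resize(im,None,fx=f,fy=f,interpolation=cv2.INTER_CUBIC)
    # ticks each 10 px
    for i in range((x1-x0)//10+1):
        cv2.line(im,(int(i*10*f),0),(int(i*10*f),8 if i%5 else 16),(0,0,255),1)
    for i in range((y1-y0)//10+1):
        cv2.line(im,(0,int(i*10*f)),(8 if i%5 else 16,int(i*10*f)),(0,0,255),1)
    cv2.imwrite(f"pics/z_{n}.png",im)
a=cv2.imread("pics/z_tall.png");b=cv2.imread("pics/z_press.png")
import numpy as np
h=max(a.shape[0],b.shape[0]); p=lambda i:np.pad(i,((0,600-i.shape[0] if i.shape[0]<=600 else 0),(0,0),(0,0)))[:600]
c=cv2.imread("pics/z_low.png");d=cv2.imread("pics/z_tray.png")
cv2.imwrite("pics/z1.png",np.hstack([p(a),p(b)]));cv2.imwrite("pics/z2.png",np.hstack([p(c),p(d)]))
print(a.shape,b.shape,c.shape,d.shape)
```

```text
(615, 420, 3) (594, 377, 3) (598, 299, 3) (598, 377, 3)
```

View pics/z1.png

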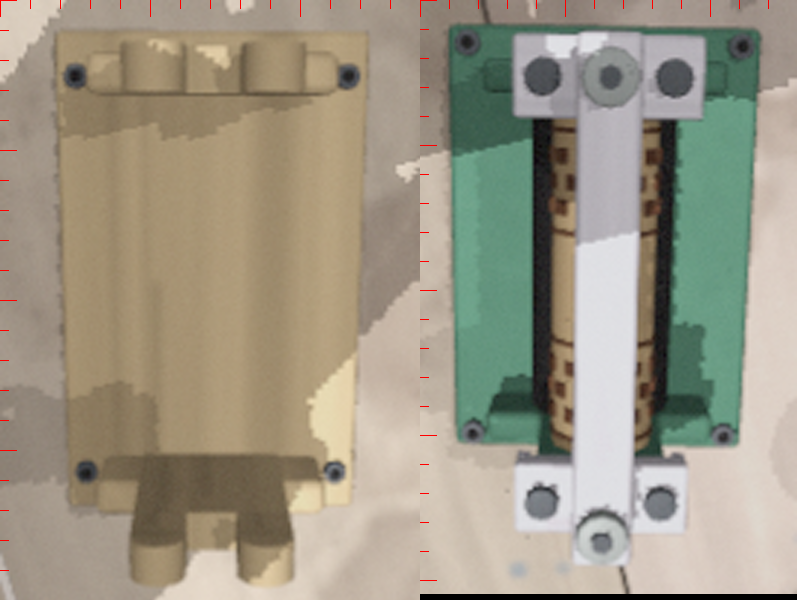

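View pics/z2.png

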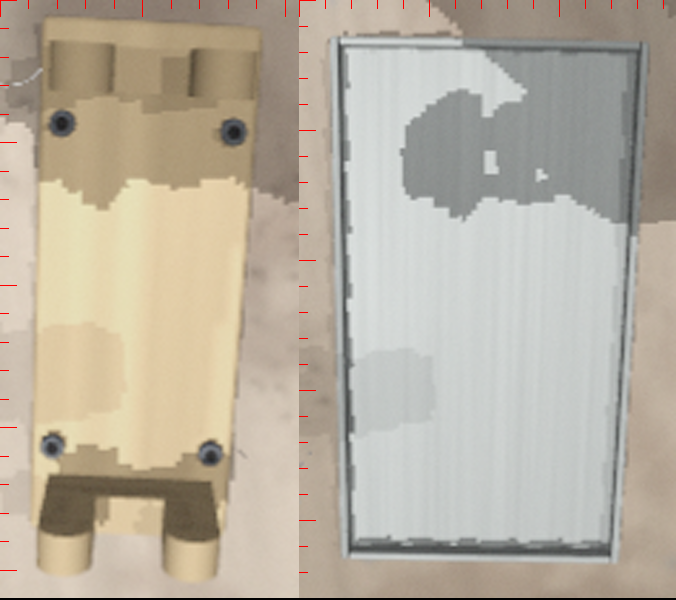

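```bash
cat > fit.py <<'E'
from h import *
import pickle
from scipy.optimize import least_squares
ms=pickle.load(open("ms.pkl","rb"))
def rect(a,b,z): return [(-a,b,z),(a,b,z),(a,-b,z),(-a,-b,z)]
def fit(n,P,px,org,f,x0,w=None):
    px=np.array([[np.nan if v is None else v for v in p] for p in px],float)/f+np.array(org)
    res=lambda p:(lambda e:e[~np.isnan(e)])((proj(ms[n],local([p[0],p[1],0],p[2],P))-px).ravel())
    s=least_squares(res,x0,loss='soft_l1'); print(n,s.x.round(4)); 
    print((proj(ms[n],local([s.x[0],s.x[1],0],s.x[2],P))-px).round(1).tolist()); return s.x
if __name__=="__main__":
    o={}
    o["tall"]=fit("tall",rect(.05,.08,.008)+[(0,-.066,.084),(0,.066,.084)],[(59,32),(367,33),(350,505),(70,503),(212,None),(214,None)],(255,75),3,(.434,.352,-.234))
    o["tall_ears"]=fit("tall",[(0,-.066,.084),(0,.066,.084),(0,.08,.008)],[(212,None),(214,None),(None,32.5)],(255,75),3,(.434,.352,-.234))
    o["low"]=fit("low",rect(.032,.08,.008)+[(0,-.066,.048),(0,.066,.048)],[(44,18),(261,30),(227,533),(33,528),(128,None),(152,None)],(275,85),2.85,(.437,.029,-.094))
    fit("low",[(0,-.066,.048),(0,.066,.048),(0,.08,.008)],[(128,None),(152,None),(None,24)],(275,85),2.85,(.437,.029,-.094))
    o["tray"]=fit("tray",rect(.054,.096,.013),[(32,38),(349,43),(318,562),(45,556)],(255,60),2.6,(.478,-.277,-.1))
    o["press"]=fit("press",rect(.06,.085,.012),[(29,26),(341,31),(318,445),(36,438)],(265,85),2.9,(.67,.068,-.23))
    o["keeper"]=fit("press",rect(.028,.078,.112)+[(0,.04,.136),(0,-.075,.136)],[(94,34),(286,37),(266,530),(95,530),(189,None),(183,None)],(265,85),2.9,(.67,.068,-.23))
    pickle.dump(o,open("o.pkl","wb"))
E
python3 fit.py
```

```text
tall [ 0.4379  0.3612 -0.2345]
[[-1.6, -0.5], [1.1, -0.4], [0.5, 0.5], [-0.5, 0.9], [-0.1, nan], [0.1, nan]]
tall [ 0.4378  0.3607 -0.2332]
[[-0.0, nan], [0.0, nan], [nan, 0.0]]
low [ 0.4394  0.0291 -0.1372]
[[-1.0, -0.2], [0.8, -0.8], [-0.2, 1.4], [-0.6, 0.4], [0.7, nan], [0.1, nan]]
low [ 0.439   0.0287 -0.1413]
[[-0.0, nan], [0.0, nan], [nan, 0.0]]
tray [ 0.4814 -0.2759 -0.115 ]
[[-0.5, -0.5], [0.6, -0.3], [0.7, 0.3], [-0.9, 1.1]]
press [ 0.6741  0.0669 -0.244 ]
[[-0.5, -1.0], [0.6, -0.8], [0.4, 1.3], [-0.4, 2.2]]
press [ 0.6744  0.0671 -0.2411]
[[-0.4, -0.4], [0.3, -0.5], [0.2, 1.1], [0.1, 0.3], [0.1, nan], [-0.3, nan]]
```

```bash
cat >> h.py <<'E'
def st(tag=""):
    s=r.get_state(); print(tag,"t",round(s["time_s"],2),"tcp",s["tool_pos"].round(4),"F",s["contact_force"].round(1),"T",s["torque"].round(2),"gap",round(s["finger_gap"],3)); return s
E
python3 - <<'E'
from h import *
x,y,w=.6743,.067,-.242
r.goto(np.array([x,y,.2]),down(w)); st()
effector.grip(.6); st("half")
r.move_l(np.array([x,y,.107]),velocity=.08); st("down")
effector.grip(0.0); st("grip")
cv2.imwrite("pics/g1.png",capture("wrist"))
r.move_l(np.array([x,y,.115]),velocity=.02); st("up")
r.move_l(np.array([x,y,.20]),velocity=.08); st("up")
cv2.imwrite("pics/g2.png",np.hstack([cv2.resize(capture("side"),(400,250)),cv2.resize(capture("wrist"),(400,250))]))
E
```

```text
t 7.53 tcp [0.6741 0.0659 0.2   ] F [ 0.5 -0.2 -1. ] T [-0.01  0.02 -0.02] gap 1.001
half t 7.96 tcp [0.6743 0.0667 0.2001] F [-0.2 -0.2 -0.1] T [-0.04 -0.02  0.02] gap 0.595
down t 9.28 tcp [0.6747 0.067  0.1076] F [ 0.9  0.7 -0.1] T [ 0.01 -0.06  0.03] gap 0.598
grip t 9.68 tcp [0.6745 0.067  0.1075] F [-1.2  0.2  5.5] T [-0.04  0.22 -0.01] gap 0.201
up t 10.28 tcp [0.6743 0.067  0.115 ] F [ 0.4 -0.1 -1.9] T [ 0.03  0.02 -0.01] gap 0.201
up t 11.49 tcp [0.6739 0.067  0.1994] F [ 0.4 -0.1 -2.5] T [0.01 0.01 0.02] gap 0.2
```

View pics/g2.png

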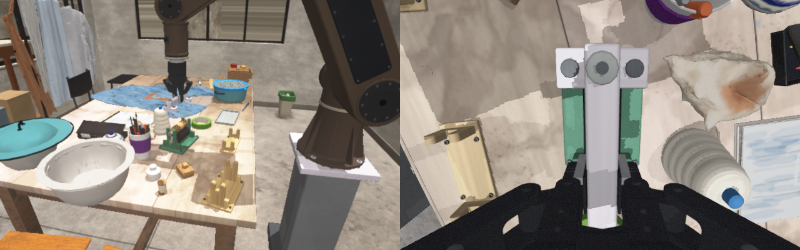

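Run:
```python
from h import *
x,y,w=.4814,-.2759,-.115
r.move_l(np.array([.674,.067,.22]),velocity=.1)
r.goto(np.array([x,y,.12]),down(w)); st()
r.move_l(np.array([x,y,.025]),velocity=.08); st("down")
r.move_l(np.array([x,y,.0165]),velocity=.02); st("down")
effector.grip(.5); st("open")
r.move_l(np.array([x,y,.15]),velocity=.12);r.dwell(.1)
st(); import pickle
m=cm("wrist"); pickle.dump(m,open("m_k.pkl","wb")); cv2.imwrite("pics/k1.png",capture("wrist"))
```

```text
t 13.44 tcp [ 0.4822 -0.2756  0.1202] F [ 0.6 -0.6 -2.5] T [ 0.01 -0.02  0.08] gap 0.194
down t 14.78 tcp [ 0.4817 -0.2761  0.0255] F [ 0.2 -0.  -2.4] T [ 0.02  0.   -0.05] gap 0.198
down t 15.36 tcp [ 0.4813 -0.2759  0.0165] F [-1.5  0.7  4.5] T [ 0.1   0.17 -0.02] gap 0.198
open t 15.72 tcp [ 0.4814 -0.2759  0.0164] F [ 0.1 -0.4  0.2] T [-0.01  0.02 -0.02] gap 0.503
 t 17.08 tcp [ 0.481  -0.2756  0.1492] F [-0.   0.1  0.8] T [-0.    0.02 -0.03] gap 0.5
```

View pics/k1.png

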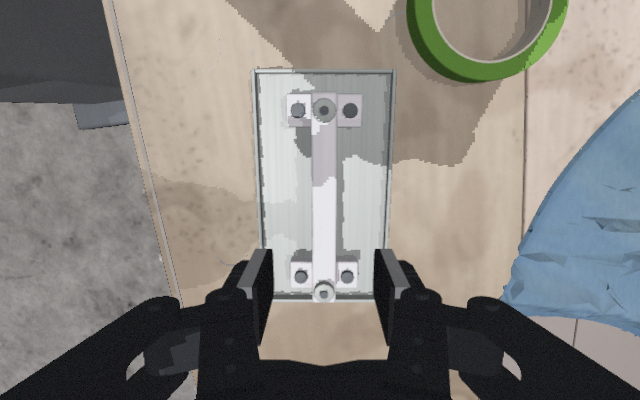

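Run:
```python
from h import *
import pickle
m=pickle.load(open("m_k.pkl","rb"))
for P in ([0,.066,.045],[0,0,.045],[0,-.06,.045]): print(proj(m,local([.4812,-.2757,0],-.115,P)).round(1))
x,y,w=.6743,.067,-.242
r.goto(np.array([x,y,.24]),down(w)); r.dwell(.2); st()
m=cm("wrist"); pickle.dump(m,open("m_s.pkl","wb")); im=capture("wrist"); cv2.imwrite("pics/s1.png",im)
cv2.imwrite("pics/s1z.png",cv2.resize(im[70:280,230:430],None,fx=2.8,fy=2.8,interpolation=cv2.INTER_CUBIC))
```

```text
[[323.6 110.5]]
[[323.5 205.5]]
[[323.4 281.5]]
 t 18.82 tcp [0.6742 0.0659 0.2398] F [-0.1 -0.4  0.2] T [ 0.06 -0.01 -0.  ] gap 0.503
```

View pics/s1z.png

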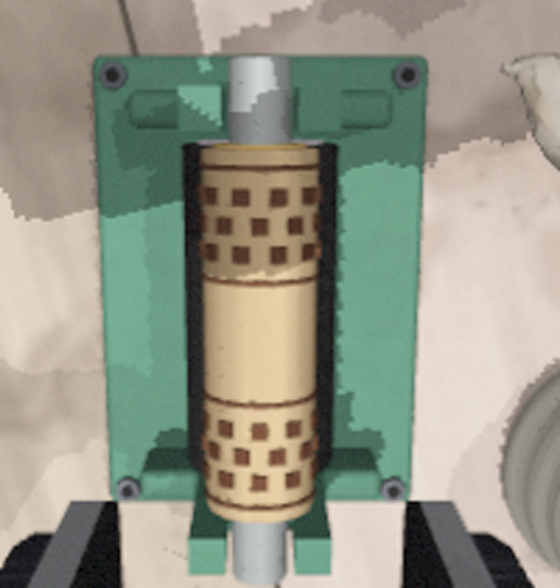

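Run:
```python
from h import *
import pickle
m=pickle.load(open("m_s.pkl","rb"))
q=lambda x,y:(230+x/2.8,70+y/2.8)
iw=lambda P:R.from_euler('z',.242).apply(P-np.array([.6743,.067,0]))
for p,z in [((260,145),.102),((261,521),.102),((260,56),.094),((260,585),.085),((260,230),.102),((260,440),.102)]:
    print(iw(toplane(m,q(*p),z)).round(4))
```

```text
[-1.00e-04  5.64e-02  1.02e-01]
[ 1.00e-04 -5.46e-02  1.02e-01]
[-0.0001  0.0802  0.094 ]
[-0.0002 -0.0844  0.085 ]
[-0.0002  0.0331  0.102 ]
[-0.0002 -0.0288  0.102 ]
```

Run:
```python
from h import *
import pickle
x,y,w=.6743,.067,-.242
effector.grip(.8)
r.move_l(np.array([x,y,.066]),velocity=.12); st("down")
effector.grip(0.0); st("grip")
r.move_l(np.array([x,y,.075]),velocity=.03); st("up")
r.move_l(np.array([x,y,.21]),velocity=.1); st("up")
m=cm("wrist"); pickle.dump(m,open("m_s2.pkl","wb"));cv2.imwrite("pics/s2.png",capture("wrist"))
```

```text
down t 20.84 tcp [0.6748 0.0671 0.0668] F [ 0.2  0.  -0. ] T [-0.03 -0.   -0.05] gap 0.802
grip t 21.26 tcp [0.6748 0.067  0.0666] F [-0.3 -1.   6.4] T [-0.05  0.07  0.02] gap 0.38
up t 21.71 tcp [0.6743 0.067  0.0751] F [-0.3 -0.1 -3.2] T [0.03 0.03 0.01] gap 0.381
up t 23.21 tcp [0.6739 0.067  0.2092] F [ 0.5 -0.3 -1.2] T [ 0.01 -0.02 -0.01] gap 0.383
```

View pics/s2.png

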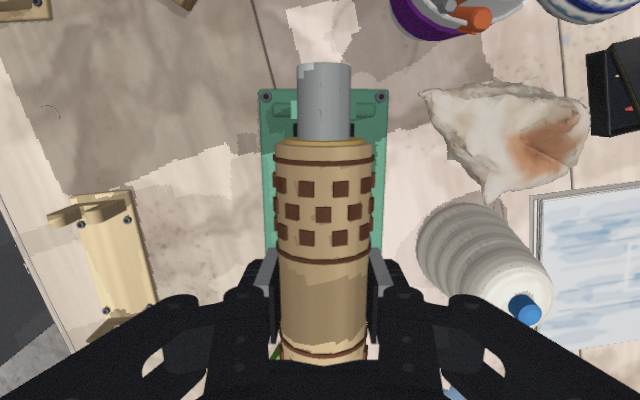

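Run:
```python
from h import *
import pickle
x,y,w=.4392,.0289,-.139
r.goto(np.array([x,y,.2]),down(w))
r.move_l(np.array([x,y,.062]),velocity=.12); r.dwell(.2); st("hover")
m=cm("wrist"); pickle.dump(m,open("m_l.pkl","wb"));im=capture("wrist"); 
cv2.imwrite("pics/l1.png",cv2.resize(im[0:260,200:450],None,fx=2.3,fy=2.3,interpolation=cv2.INTER_CUBIC))
im=capture("side");cv2.imwrite("pics/l1s.png",cv2.resize(im[170:290,320:450],None,fx=4,fy=4,interpolation=cv2.INTER_CUBIC))
```

```text
hover t 25.7 tcp [0.4395 0.0289 0.0625] F [ 0.6 -1.  -2.9] T [0.04 0.02 0.01] gap 0.378
```

View pics/l1.png

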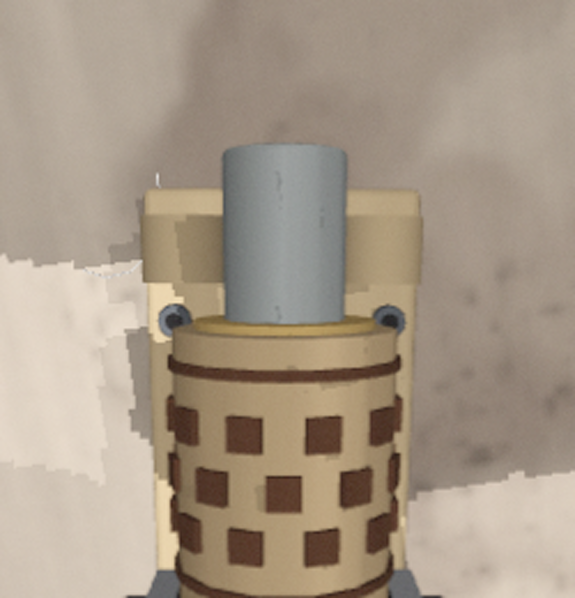

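View pics/l1s.png

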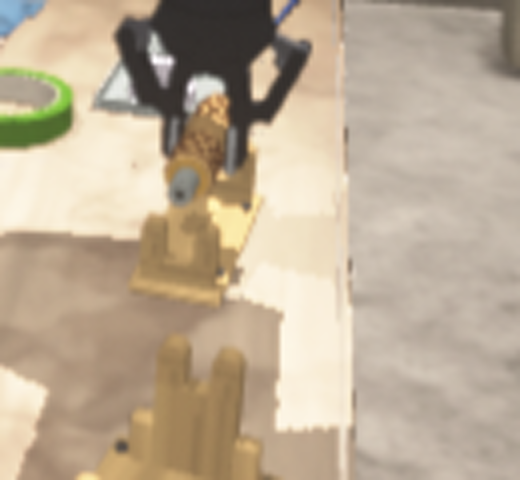

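Run:
```python
from h import *
x,y,w=.4387,.0286,-.139
for z in (.045,.035,.027,.021,.018,.0165):
    r.move_l(np.array([x,y,z]),velocity=.05); s=st(z)
    if s["contact_force"][2]>10 or np.abs(s["contact_force"][:2]).max()>12: print("stop");break
```

```text
0.045 t 26.29 tcp [0.4383 0.0286 0.0446] F [-0.6 -0.3 -2.5] T [ 0.03 -0.   -0.01] gap 0.381
0.035 t 26.64 tcp [0.4384 0.0286 0.0347] F [ 0.5  0.4 -3.2] T [-0.02 -0.03 -0.02] gap 0.376
0.027 t 26.95 tcp [0.4384 0.0286 0.0267] F [ 0.1  0.1 -2.5] T [ 0.03 -0.03 -0.04] gap 0.379
0.021 t 27.22 tcp [0.4385 0.0286 0.0207] F [ 0.4 -0.2 -3.3] T [ 0.01  0.01 -0.05] gap 0.376
0.018 t 27.47 tcp [0.4386 0.0286 0.0179] F [ 0.1  0.1 -2.6] T [-0.01  0.01 -0.01] gap 0.379
0.0165 t 27.72 tcp [0.4387 0.0286 0.0165] F [-0.4 -0.  -2.7] T [0.01 0.02 0.01] gap 0.376
```

Run:
```python
from h import *
import pickle
x,y,w=.4387,.0286,-.139
for z in (.0155,.0145,.0135):
    r.move_l(np.array([x,y,z]),velocity=.03); s=st(z)
    if s["contact_force"][2]>1: break
effector.grip(.7); st("open")
r.move_l(np.array([x,y,.17]),velocity=.14); r.dwell(.15)
m=cm("wrist"); pickle.dump(m,open("m_l2.pkl","wb"));im=capture("wrist"); cv2.imwrite("pics/l2.png",im)
cv2.imwrite("pics/l2z.png",cv2.resize(im[80:300,240:420],None,fx=2.7,fy=2.7,interpolation=cv2.INTER_CUBIC)); st()
im=capture("side");cv2.imwrite("pics/l2s.png",cv2.resize(im[170:290,320:450],None,fx=4,fy=4,interpolation=cv2.INTER_CUBIC))
```

```text
0.0155 t 27.97 tcp [0.4388 0.0286 0.0157] F [-0.8 -0.5  5.3] T [-0.07  0.16 -0.03] gap 0.378
open t 28.35 tcp [0.4387 0.0286 0.0155] F [ 0.6  0.  -0.3] T [ 0.03  0.04 -0.01] gap 0.699
 t 29.8 tcp [0.4383 0.0286 0.1694] F [-0.2 -0.3  0.4] T [0.   0.04 0.02] gap 0.704
```

View pics/l2z.png

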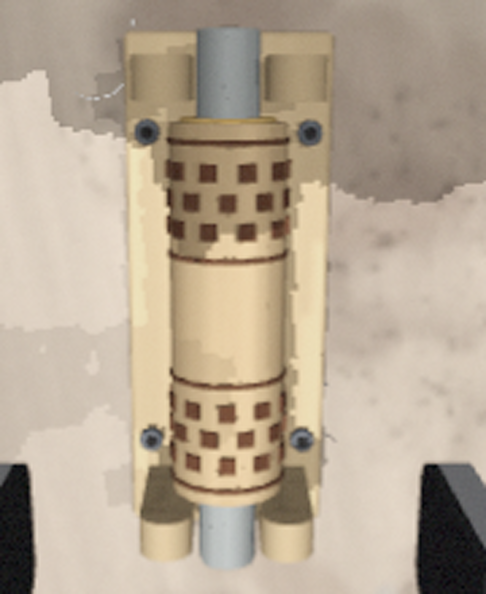

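View pics/l2s.png

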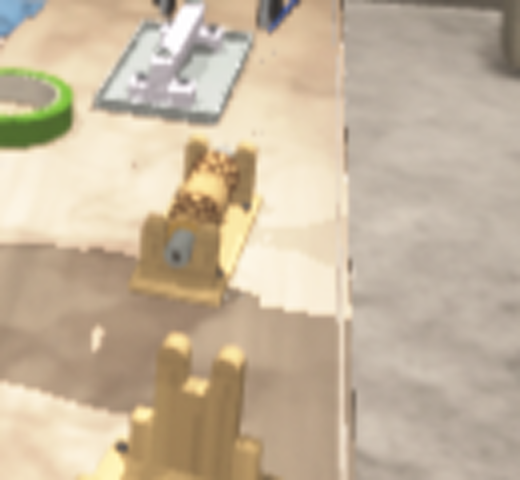

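Run:
```python
from h import *
import pickle
x,y,w=.6743,.067,-.242
r.goto(np.array([x,y,.22]),down(w)); effector.grip(1.0); r.dwell(.1); st()
m=cm("wrist"); pickle.dump(m,open("m_f.pkl","wb")); im=capture("wrist")
cv2.imwrite("pics/f1z.png",cv2.resize(im[70:290,230:430],None,fx=2.7,fy=2.7,interpolation=cv2.INTER_CUBIC))
```

```text
t 31.3 tcp [0.6742 0.067  0.2201] F [0.2 1.5 0.1] T [-0.04 -0.05 -0.03] gap 0.998
```

View pics/f1z.png

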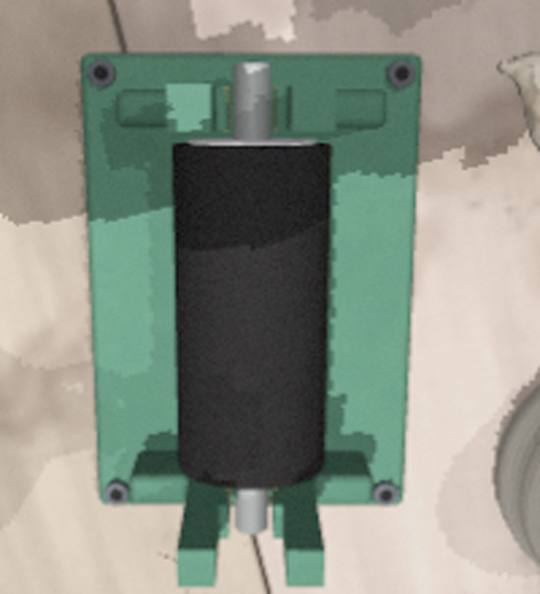

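Run:
```python
from h import *
import pickle
m=pickle.load(open("m_f.pkl","rb"))
q=lambda x,y:(230+x/2.7,70+y/2.7)
iw=lambda P:R.from_euler('z',.242).apply(P-np.array([.6743,.067,0]))
for p,z in [((252,143),.068),((252,488),.068),((252,63),.048),((251,533),.040)]:
    print(iw(toplane(m,q(*p),z)).round(4))
x,y,w=.6743,.067,-.242
r.move_l(np.array([x,y,.020]),velocity=.12); s=st("down")
if abs(s["contact_force"]).max()<6:
    effector.grip(0.0); st("grip")
    r.move_l(np.array([x,y,.03]),velocity=.03); st("up")
```

```text
[0.    0.056 0.068]
[ 0.0001 -0.0545  0.068 ]
[0.     0.0799 0.048 ]
[-0.0002 -0.0835  0.04  ]
down t 33.17 tcp [0.6747 0.067  0.0207] F [-0.5  0.2 -0.3] T [ 0.02  0.03 -0.02] gap 0.998
grip t 33.58 tcp [0.6751 0.0669 0.0206] F [ 2.3 -2.1  5.7] T [-0.23 -0.39  0.01] gap 0.596
up t 34.07 tcp [0.6741 0.0671 0.03  ] F [-0.5 -0.1 -5.7] T [-0.04  0.04  0.07] gap 0.587
```

Run:
```python
from h import *
import pickle
r.move_l(np.array([.6743,.067,.21]),velocity=.12); st("up")
x,y,w=.4378,.361,-.234
r.goto(np.array([x,y,.2]),down(w))
r.move_l(np.array([x,y,.095]),velocity=.12); r.dwell(.2); st("hover")
m=cm("wrist"); pickle.dump(m,open("m_t.pkl","wb"));im=capture("wrist"); 
cv2.imwrite("pics/t1.png",cv2.resize(im[0:260,200:450],None,fx=2.3,fy=2.3,interpolation=cv2.INTER_CUBIC))
```

```text
up t 35.72 tcp [0.6739 0.067  0.2092] F [ 0.4 -1.2 -5.8] T [ 0.05 -0.    0.01] gap 0.595
hover t 38.35 tcp [0.4381 0.3613 0.0957] F [ 0.5  0.3 -5.5] T [ 0.03  0.02 -0.02] gap 0.592
```

View pics/t1.png

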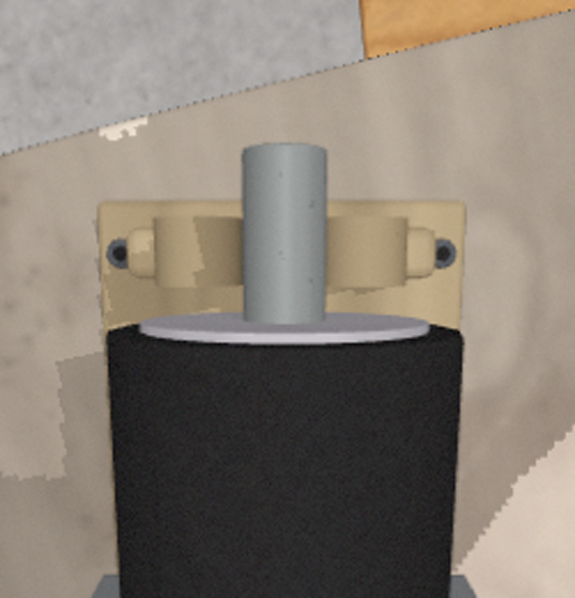

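Run:
```python
from h import *
x,y,w=.4373,.3611,-.234
for z in (.082,.074,.066,.060,.056,.053,.051,.0498,.0488,.0478,.0468):
    r.move_l(np.array([x,y,z]),velocity=.05); s=st(z)
    F=s["contact_force"]
    if F[2]>-1 or np.abs(F[:2]).max()>8: print("stop");break
```

```text
0.082 t 38.81 tcp [0.437  0.3609 0.0815] F [ 0.4 -0.  -6.9] T [ 0.01  0.01 -0.  ] gap 0.59
0.074 t 39.12 tcp [0.4371 0.3609 0.0736] F [ 0.6  0.5 -5.1] T [-0.01  0.03 -0.03] gap 0.594
0.066 t 39.42 tcp [0.4371 0.3609 0.0656] F [-0.3  0.1 -5.3] T [ 0.02  0.   -0.  ] gap 0.592
0.06 t 39.69 tcp [0.4371 0.361  0.0597] F [-0.2  0.3 -5. ] T [0.04 0.03 0.  ] gap 0.592
0.056 t 39.94 tcp [0.4372 0.361  0.0558] F [ 0.1 -0.2 -5.6] T [-0.02  0.01  0.05] gap 0.59
0.053 t 40.19 tcp [0.4372 0.361  0.0528] F [-0.3 -0.3 -5.3] T [ 0.02 -0.01  0.07] gap 0.593
0.051 t 40.44 tcp [0.4372 0.361  0.0509] F [-0.2  0.3 -4.9] T [ 0.03  0.02 -0.01] gap 0.59
0.0498 t 40.69 tcp [0.4373 0.3611 0.0497] F [ 0.2  0.9 -4.5] T [ 0.03 -0.01 -0.02] gap 0.588
0.0488 t 40.94 tcp [0.4374 0.3611 0.0488] F [-0.1  0.5 -4.1] T [ 0.   -0.01 -0.01] gap 0.596
0.0478 t 41.19 tcp [0.4374 0.3612 0.0485] F [-3.6 -2.  10.3] T [-0.39  0.5  -0.01] gap 0.597
stop
```

Contact exactly at the seated height (.0485 against .0486 expected). Release and check.

Run:
```python
from h import *
import pickle
x,y,w=.4373,.3611,-.234
effector.grip(1.0); st("open")
r.move_l(np.array([x,y,.24]),velocity=.12); r.dwell(.3)
m=cm("wrist"); pickle.dump(m,open("m_t2.pkl","wb"));im=capture("wrist")
cv2.imwrite("pics/t2z.png",cv2.resize(im[80:300,230:430],None,fx=2.7,fy=2.7,interpolation=cv2.INTER_CUBIC)); st()
im=capture("side");cv2.imwrite("pics/t2s.png",cv2.resize(im[150:350,230:430],None,fx=3,fy=3,interpolation=cv2.INTER_CUBIC))
im=capture("top");cv2.imwrite("pics/t2t.png",cv2.resize(im[130:290,180:480],None,fx=2.6,fy=2.6,interpolation=cv2.INTER_CUBIC))
```

```text
open t 41.63 tcp [0.4373 0.3611 0.0478] F [-0.9  0.4  0.1] T [-0.01  0.01 -0.04] gap 0.999
 t 43.73 tcp [0.4373 0.3611 0.2399] F [-0.2  0.7  0. ] T [-0.02  0.    0.02] gap 0.998
```

View pics/t2z.png

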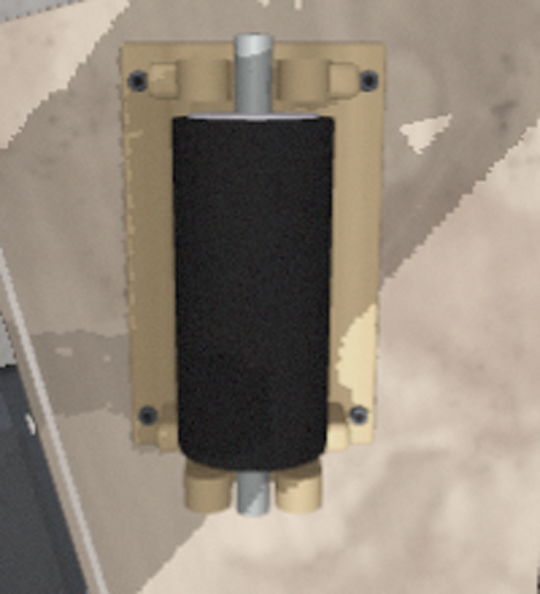

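View pics/t2s.png

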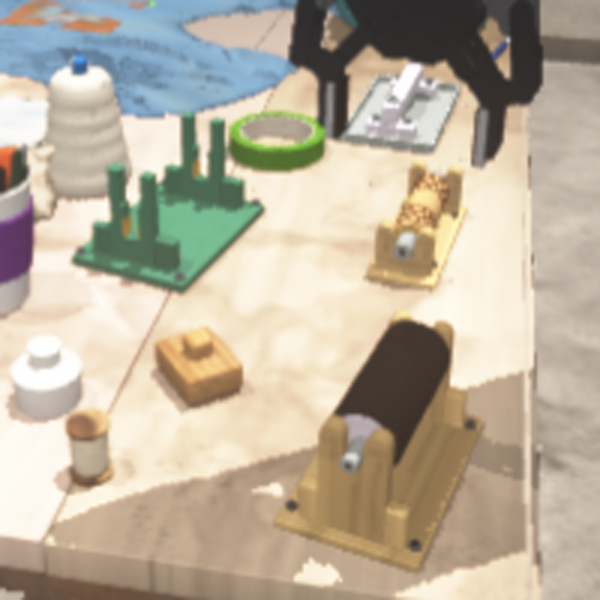

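View pics/t2t.png

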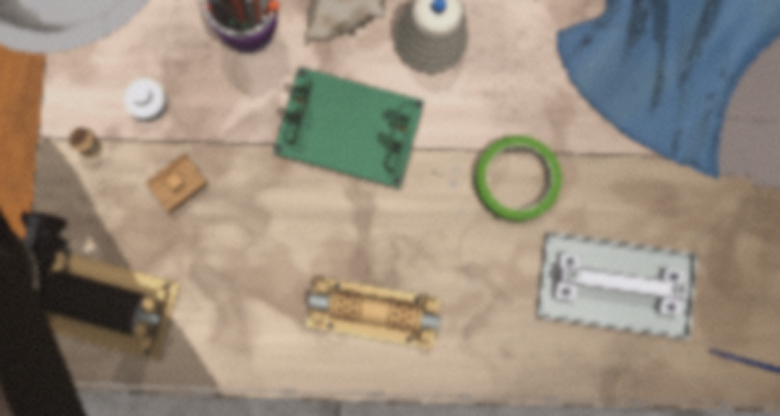

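The wrist picture shows both ends of the fat roller's axle, at about (253,75) and (253,490), low between the ears. The top and side pictures show the keeper in the tray, the slim roller in the low rest, and the bystanders where they were.

Run:
```python
from h import *
st(); r.finish_job()
```

```text
t 43.83 tcp [0.4373 0.3611 0.2399] F [ 0.8 -0.3  0.6] T [ 0.02  0.02 -0.01] gap 1.005
the job is handed in; nothing more can be done
```

The press is stripped, and I handed the job in at about 44 s of the 96 s allowed. No verdict was reported.

- **Keeper bar:** lifted straight off and set in the parts tray. It touched at the expected height, and the wrist picture shows it upright and centred.
- **Slim roller:** in the low rest. It touched at TCP z = 0.0157, against 0.0158 expected for a bottomed axle, and both ends show down in the slots.
- **Fat roller:** in the tall rest. It touched at TCP z = 0.0485, against 0.0486 expected, and both axle ends sit between the ears.
- **Bystanders:** the printing block, glue pot and tape roll look unmoved in the top picture. I judged this by eye rather than measuring it.
- **Robot at hand-in:** gripper open and well clear above the tall rest, with contact force near zero.

One reading disagreed. Just before each roller went in, the wrist picture showed its axle about 0.6 to 0.7 mm to one side of the slot. I moved over by about 0.5 mm each time, and both rollers went down without touching the sides. No check failed.

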